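Index the specimen carousel to the blue specimen and lock it

TASK

Get the specimen carousel ready for the next hardness reading: swing its red-handled clamp lever fully open, turn the turret by its black hexagonal hub from click to click until the blue specimen stands squarely at the red pointer (the hub has some free play, so push the turret right home), then swing the lever fully closed again so that the locking pin holds the turret there. The specimens must stay in their cups, and nothing else on the desk is to be disturbed.

Things in the scene. Friction and masses are not known exactly. Their poses are not given: they have to be found in the camera images.
- indexer: specimen carousel, fixed to the desk; origin on the turret's vertical axis at desk level, z up, -x towards the pointer, +y towards the lock. The aluminium turret (147 mm diameter, top at z = 28 mm) has six cups (38 mm outside, 31.6 mm inside, rims at z = 35 mm; one empty) 52 mm from the axis, which stand 0, 60, ... 300 degrees from this +x when the turret rests in a click
- hub_grip (a point): centre of the black hexagonal hub that turns the turret, on its axis, z = 76 mm; turns with the hub. It is 30 mm across flats, z = 54 to 94 mm; flats face 0, 60, 120 ... degrees from this frame's +x. Free play between hub and turret, 10 to 20 degrees in all, must be taken up before the turret follows. Specimens round it reach up to z = 47 mm: keep fingertips above 50 mm
- turret_centre (a point): centre of the turret's top, on its axis, z = 28 mm. The turret turns either way without end, with a click (detent) every 60 degrees, of hidden strength, 0.2 to 0.32 N m at its peak: past two thirds of the way it pulls itself on, but friction (0.16 N m) leaves it 4 to 9 degrees short unless the hub pushes it home. It stays where it is left in that range; locked while the lever is closed
- clamp_lever (a joint): angle of the clamp lever about its upright hinge (rad): 0 = closed, pointing along the indexer's -x, pin in a notch; 1.45 = fully open, pointing along its +y (clockwise seen from above as it opens). Stays where left; friction about 1.5 N at the handle. From 0.7 rad down the pin enters its notch
- lever_grip (a point): middle of the lever's upright red handle, 13 mm diameter, from z = 46 to 88 mm, 70 mm from the hinge; this point is at z = 70 mm
- lever_hinge (a point): point on the lever's hinge axis, 109 mm from the turret's axis along the indexer's +y, on top of the dark lock housing (z = 36 mm). The housing's pin enters a notch in the turret's rim as the lever closes; notches match the clicks. With the turret more than 4 or 5 degrees off a click the pin meets the rim and the lever stops near 0.7 rad: the turret must first be turned home
- index_point (a point): the place of the cup before the red pointer: on the turret's top (z = 28 mm), 52 mm from the axis along the indexer's -x; the blue specimen's origin belongs here. The pointer itself stands 81 to 102 mm from the axis, its top at z = 42 mm
- specimen_5: the blue resin specimen disc, 30 mm diameter, 17 mm tall, lying loose in one of the turret's cups; origin at the centre of its underside. It starts two or three cups away from the pointer
- specimen_1: black resin specimen disc, 30 mm diameter, 16 mm tall, lying loose in one of the turret's cups; origin at the centre of its underside; it starts at the pointer
- specimen_6: black resin specimen disc, 30 mm diameter, 15 mm tall, lying loose in one of the turret's cups; origin at the centre of its underside
- specimen_2: green resin specimen disc, 30 mm diameter, 19 mm tall, lying loose in one of the turret's cups; origin at the centre of its underside
- specimen_3: red resin specimen disc, 25 mm diameter, 14 mm tall, lying loose in one of the turret's cups; origin at the centre of its underside
- loupe: black loupe, 38 mm diameter, 34 mm tall, a bystander; origin under its centre
- test_block_700: round steel test block, 64 mm diameter, 15 mm tall, a bystander; origin under its centre
- petri_dish: shallow white dish, 64 mm diameter, 12 mm tall, a bystander; origin under its centre
- objective_40: white microscope objective standing on end, 28 mm diameter, 46 mm tall, a bystander; origin under its centre
- tweezers: steel tweezers lying flat, 118 mm long, a bystander; origin under the centre

How it is judged (in metres and radians):
On the way, in this order (a step that is already met when the one before it is completed fails the run):
1. the clamp lever has been swung fully open (value of joint clamp_lever above 1.25 rad), for 0.2 s.
2. with the lever open, the blue specimen has been brought to the pointer (horizontal distance between specimen_5 and index_point below 0.007 m and value of joint clamp_lever above 1 rad), for 0.2 s.
At the end, for the whole second after the job is handed in: The blue specimen stands at the pointer (centre within 7 mm of index_point, seen from above), the clamp lever is closed (below 0.12 rad), all five specimens lie in their cups (undersides 25 to 31 mm above the desk) and the blue one is at rest (horizontal distance between specimen_5 and index_point below 0.007 m and value of joint clamp_lever below 0.12 rad and z of specimen_1 in the frame of indexer between 0.025 and 0.031 m and z of specimen_2 in the frame of indexer between 0.025 and 0.031 m and z of specimen_3 in the frame of indexer between 0.025 and 0.031 m and z of specimen_5 in the frame of indexer between 0.025 and 0.031 m and z of specimen_6 in the frame of indexer between 0.025 and 0.031 m and angular speed of specimen_5 below 0.1 rad/s and linear speed of specimen_5 below 0.02 m/s); the robot touches nothing.
It fails at once if a specimen was lifted out of its cup (z of any of specimen_1, specimen_2, specimen_3, specimen_5, specimen_6 in the frame of indexer above 0.036 m).
It fails at once if a bystander was moved by more than 20 mm (distance of any of loupe, test_block_700, petri_dish, objective_40, tweezers from where it was at the start of the episode above 0.02 m).
It also fails if it takes over 72 s, if anything falls off the work surface, if the arm or the gripper's body presses on something with over 40 N, if the wrist force passes 120 N, or if a joint passes its speed limit or range.

ROBOT

A 6-joint arm with a two-finger parallel gripper is mounted at the origin on a cart in front of the work surface, level with it; the furniture and walls round the work are solid. World frame = base frame: x ahead of the robot, y to its left, z up, the work surface at z = 0. Lengths are in mm, angles in degrees, forces in N, time in s.
With the tool pointing down it reaches from about 300 to 850 mm from the base axis. Payload 4.2 kg.
Tool frame: the origin (TCP) lies between the finger pads; the fingertips stand 14 mm ahead of it and the grasp point (between the pads) lies 5 mm behind it; z points along the fingers, y is the line along which they close (so a half turn about z gives the same grasp; the last joint's range is limited). The gripper opens to 91 mm and grips with 3 to 60 N. Pads are 32 mm wide; open, the fingers measure 118 mm over their backs; the gripper's body (76 mm by 178 mm) begins 60 mm behind the grasp point.
Start: joints at [-76.089, 18.312, 89.639, -0, 72.044, -1.146], TCP at [149.379, -555.273, 227.976] pointing down, gripper open.
Joint ranges: [-177.97, 177.97], [-48.28, 115.42], [12.27, 149.76], [-77.06, 257.06], [2.81, 150.46], [-146.56, 146.56]. Speed limits (degrees/s): [147.25, 147.25, 180, 180, 180, 180].

INTERFACE

Orientations are given as [roll, pitch, yaw] about the fixed x, y, z axes, in that order (R = Rz(yaw) Ry(pitch) Rx(roll)).
In Python, from workcell import * gives the robot as it stands. The module is installed in compiled form; this text tells all that it offers.
- The arm moves only by the tool send_rows, never from a script. Its argument "deltas" is a list of rows, each a list of 2 entries, a list of its own where there are three numbers: the shift along the tool's x, y, z normalised to -1 to 1, where 1 is 0.5 m, then the turn, a rotation vector about the tool's x, y, z normalised to -1 to 1, where 1 is 0.5 rad. A call has 1 to 10 rows; each row shifts and turns the commanded pose from where the row before left it, along the tool's axes as they then stand; what a row does not reach is not made up. A row lasts 1/10 s, in which the tool goes at most 50 mm and 8.59 degrees, less where a joint would pass 70% of its speed; a pose out of reach is approached as far as the arm can. A call with a number of a shift or a turn outside -1 to 1 is refused whole. A call with a gripper value outside its range is refused whole. "grip" is the closure, from 0 (fully open) to 1 (shut), set as the call begins (left out, the last holds). The fingers move at their own pace and stop on an object; "grip_force" is the grip in N (left out, the last holds). Time passes only in rows, so rows that do not move let the fingers close. It gives the time, the measured TCP pose, the force, the opening and the grip force at its end, in the units of the state.
- state(): the state, without advancing time (a new reading comes with each control period).
- grab_frame(name): name is "scene" or "top" or "wrist"; returns the picture (480x640x3 uint8, red, green, blue); there is no depth.
- calibration(name): a dict with "mtx" (3x3 intrinsics, pixels), "R" (3x3) and "t" (3): a world point X has camera coordinates R X + t. Camera axes: x right, y down, z forward; pixel columns grow to the right and rows downward; lengths in mm; the calibration is good to about 2 mm. The wrist camera is an equidistant fisheye: a pixel r from the principal point sees the ray r / f radians off the axis. A picture is of the moment at which its call begins: read the wrist's pose just before it. calibration takes no time and is no camera call; for the wrist camera it gives the pose at the moment of the call.
- job_done(): hands the job in; it is judged then, once.
Trained networks look in the newest picture that a camera, given by its name, has taken for a name from the list of things; names that differ only in an ending like _2 or _b are one class to them, and where a whole thing is asked for, a point or a joint stands for the part that bears it (a point fixed in the world has none). Each returns a list of dicts, best first, with "p" (0 to 1); they miss things now and then, are a little off and sometimes report something else, mostly with a low value. They report only what shows in the picture. A call takes as long as a camera call.
- trace(camera, label): "pixels" (480x640 bool, what is visible of it) and "bbox" ([left, top, width, height] in pixels, round what is visible of it).
The state is a dict: "time_s": time; "qpos": joint angles; "qvel": joint speeds; "effort": joint torques, N m; "ee_pos": TCP position; "ee_rot": TCP orientation; "force": force on the tool from outside, world axes, zero at the start; "torque": the same for the moment, N m; "gripper_width": finger opening in mm; "gripper_force": force on a finger pad.
Only numpy, scipy, OpenCV 4.12 (cv2) and the standard library are available. Lean on these libraries where they do the work, as an engineer would, in place of code of your own. Each camera call takes 0.05 s, during which the arm holds its last target. There are 200 camera calls.

## Working session

There is one attempt and no reset: what is moved stays moved. The work goes in short steps, Python scripts to look and compute and a tool call to move; the robot and the scene stay as the last step left them, time stands still between calls to the robot, and variables do not carry over. Pictures are saved under pics/ and viewed, at most 10 in all, crops included, and the job is handed in when it is done.

Besides the shell and the picture viewer there is one more tool, called after ">>>" as name(argument=value, ...) on one line, values as JSON. send_rows: Moves the arm, as the interface text tells. Scaled input: -1 to 1 covers 0.5 m each way for a shift and 0.5 rad each way for a turn. Its arguments: {"type":"object","properties":{"deltas":{"type":"array","items":{"type":"array"}},"grip":{"type":"number"},"grip_force":{"type":"number"}},"required":["deltas"]}

```bash
mkdir -p pics; cat > h.py <<'E'
from workcell import *
import numpy as np, cv2
def ray(cam,u,v):
    c=calibration(cam);K=c["mtx"];R=np.array(c["R"]);t=np.array(c["t"])
    d=np.linalg.inv(np.array(K))@[u,v,1]
    return -R.T@t, R.T@d
def onz(cam,u,v,z):
    o,d=ray(cam,u,v);return o+d*(z-o[2])/d[2]
def proj(cam,X):
    c=calibration(cam);p=np.array(c["mtx"])@(np.array(c["R"])@np.array(X,float)+np.array(c["t"]));return p[:2]/p[2]
def save(cam,name,crop=None,k=1):
    im=grab_frame(cam)
    if crop: im=im[crop[1]:crop[3],crop[0]:crop[2]]
    im=cv2.resize(im,None,fx=k,fy=k)
    cv2.imwrite(f"pics/{name}.png",im[:,:,::-1])
def cen(cam,label):
    out=[]
    for r in trace(cam,label)[:4]:
        m=np.array(r["pixels"]);ys,xs=np.nonzero(m)
        out.append((round(r["p"],2),r["bbox"],round(xs.mean(),1),round(ys.mean(),1),len(xs)))
    return out
E
python3 - <<'E'
from h import *
save("top","top0");save("scene","scene0")
for c in ("top","scene"):
  o,_=ray(c,320,240);print(c,o.round(),np.array(calibration(c)["mtx"]).round(1).tolist())
  for l in ("indexer","hub_grip","lever_grip","specimen_5","turret_centre"):
    print(l,[(a,b,x,y,n,onz(c,x,y,{"hub_grip":94,"lever_grip":70,"specimen_5":45}.get(l,28)).round(1).tolist()) for a,b,x,y,n in cen(c,l)])
E
```

```text
top [ 332.  127. 1058.] [[456.4, 0.0, 321.0], [0.0, 456.4, 239.8], [0.0, 0.0, 1.0]]
indexer [(0.73, [135.0, 193.9, 26.0, 26.3], np.float64(149.8), np.float64(208.2), 576, [589.6, 527.3, 28.0]), (0.64, [307.1, 190.6, 91.7, 78.2], np.float64(356.5), np.float64(229.1), 3508, [538.3, 48.0, 28.0])]
hub_grip [(0.75, [360.7, 210.6, 16.0, 17.4], np.float64(369.1), np.float64(217.9), 230, [549.7, 25.5, 94.0])]
lever_grip [(0.82, [317.1, 223.1, 15.0, 39.4], np.float64(323.4), np.float64(241.9), 295, [501.5, 124.4, 70.0])]
specimen_5 [(0.73, [376.7, 200.0, 14.4, 11.8], np.float64(384.7), np.float64(207.4), 155, [585.2, -15.8, 45.0]), (0.67, [365.5, 237.1, 13.8, 16.3], np.float64(372.4), np.float64(244.1), 152, [500.4, 14.1, 45.0]), (0.52, [385.7, 224.2, 8.3, 11.0], np.float64(389.4), np.float64(229.0), 116, [534.9, -25.1, 45.0]), (0.48, [358.3, 191.1, 11.3, 17.5], np.float64(362.8), np.float64(200.8), 104, [600.9, 33.8, 45.0])]
turret_centre [(0.65, [338.0, 191.9, 63.0, 65.7], np.float64(365.7), np.float64(225.3), 2688, [547.2, 26.7, 28.0]), (0.58, [177.1, 252.4, 16.8, 18.7], np.float64(184.6),
[... 185 characters left out ...]
t64(343.9), np.float64(236.1), 1560, [522.2, 58.1, 28.0])]
hub_grip [(0.52, [344.9, 208.0, 11.9, 16.2], np.float64(349.0), np.float64(215.5), 164, [520.9, 43.3, 94.0])]
lever_grip [(0.78, [316.1, 233.8, 29.9, 15.3], np.float64(333.1), np.float64(240.8), 208, [463.2, 141.3, 70.0])]
specimen_5 [(0.6, [359.6, 222.9, 10.6, 2.8], np.float64(364.4), np.float64(223.6), 60, [524.5, -20.0, 45.0]), (0.59, [334.2, 214.7, 6.1, 8.9], np.float64(335.5), np.float64(220.3), 35, [588.8, 41.1, 45.0]), (0.49, [357.2, 229.7, 6.7, 7.6], np.float64(361.6), np.float64(232.0), 62, [489.9, 17.8, 45.0])]
turret_centre [(0.78, [325.6, 210.6, 48.0, 33.5], np.float64(348.2), np.float64(229.8), 897, [544.7, 25.2, 28.0])]
```

View pics/top0.png

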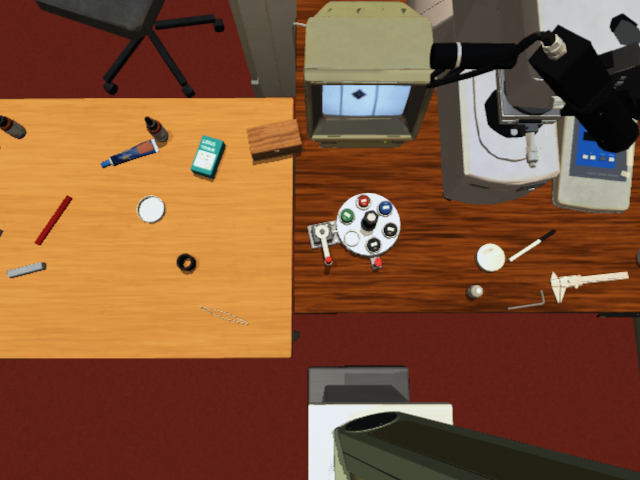

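View pics/scene0.png

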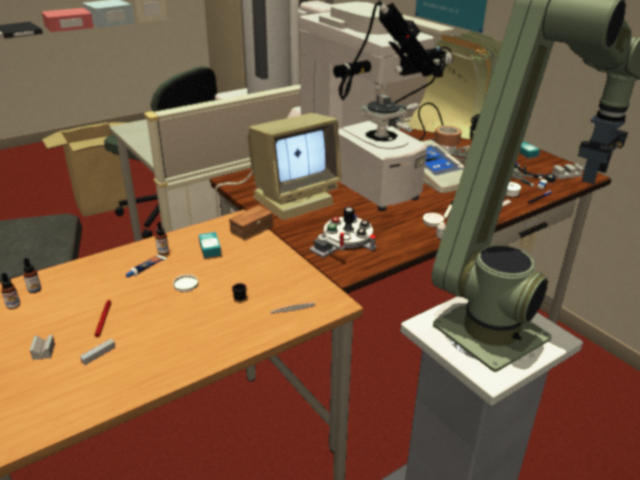

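```bash
python3 - <<'E'
from h import *
save("top","top1",(300,185,410,275),7)
c=onz("top",369.3,224.8,28);print(c)
for n,u,v,z in (("hinge",321,231.5,45),("lever tip",328,262,88),("pointer",377,262,42),("blue",386,208,45),("mon",380,145,0),("hubtop",370,215,94)):
  print(n,onz("top",u,v,z).round(1))
print(state()["ee_rot"],state()["force"])
E
```

```text
[548.33550399  18.36538475  28.        ]
hinge [529.7 129.7  45. ]
lever tip [454.7 114.8  88. ]
pointer [460.2   4.4  42. ]
blue [583.8 -18.8  45. ]
mon [753.2 -15.    0. ]
hubtop [556.1  23.4  94. ]
[ 1.79992915e+02 -4.50404159e-06  1.50593402e+01] [-0.28047141  0.33839591  0.78695205]
```

View pics/top1.png

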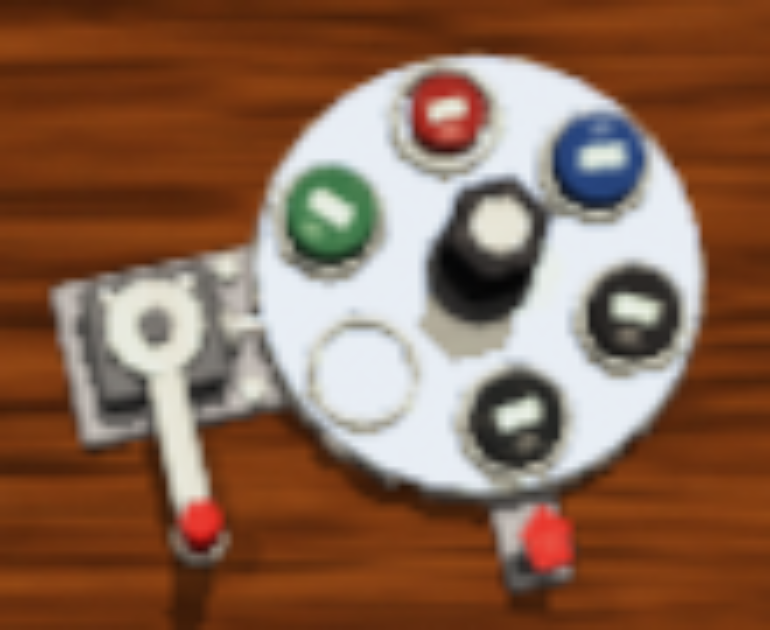

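```bash
python3 - <<'E'
from h import *
from scipy.optimize import least_squares
P=lambda u,v:np.array([300+u/7-.43,185+v/7-.43])
obs=[]
for k,(u,v) in zip((0,60,120,180,240,300),[(593,162),(446,120),(330,218),(362,375),(515,422),(633,320)]):
    obs.append((52,k-60,35,P(u,v)))
# cup k: front black is at 180deg; image order: front(180) ; blue=300deg..
def f(p,show=False):
    x,y,a=p;r=[]
    def w(ix,iy,z):
        c,s=np.cos(a),np.sin(a);return [x+c*ix-s*iy,y+s*ix+c*iy,z]
    ang={0:-60,60:0,120:60,180:120,240:180,300:240}
    for (k,(rad,_,z,q)) in zip((0,60,120,180,240,300),obs):
        t=np.radians(ang[k]); r.append(proj("top",w(52*np.cos(t),52*np.sin(t),z))-q)
    r.append((proj("top",w(0,0,94))-P(500,222)))
    r.append((proj("top",w(0,109,48))-P(155,325)))
    r.append((proj("top",w(-70,109,88))-P(202,521)))
    if show: print(np.round(r,2).tolist())
    return np.ravel(r)
s=least_squares(f,[548,18,.2]);f(s.x,True)
x,y,a=s.x;print(x,y,np.degrees(a))
c,n=np.cos(a),np.sin(a)
for nm,ix,iy in (("closed",-70,109),("hinge",0,109),("open",-70*np.cos(1.45),109+70*np.sin(1.45)),("idx",-52,0)):
    print(nm,round(x+c*ix-n*iy,1),round(y+n*ix+c*iy,1))
E
```

```text
[[0.48, 0.37], [-0.07, -0.47], [-0.15, 0.16], [0.14, -0.47], [0.11, -0.14], [-0.06, -0.52], [-0.11, 0.77], [-0.11, 0.23], [-0.21, 0.03]]
551.564005213813 21.5488801609468 11.554129712504958
closed 461.2 114.3
hinge 529.7 128.3
open 507.5 194.7
idx 500.6 11.1
```

>>> send_rows(deltas=[[[0.0528, -0.0628, 0], [0, 0, 0]], [[0.0528, -0.0628, 0], [0, 0, 0]], [[0.0528, -0.0628, 0], [0, 0, 0]], [[0.0528, -0.0628, 0], [0, 0, 0]], [[0.0528, -0.0628, 0], [0, 0, 0]], [[0.0528, -0.0628, 0], [0, 0, 0]], [[0.0528, -0.0628, 0], [0, 0, 0]], [[0.0528, -0.0628, 0], [0, 0, 0]], [[0.0528, -0.0628, 0], [0, 0, 0]]], grip=0.3, grip_force=20)

```text
time_s: 1.55
ee_pos: [305.8, -219.2, 228.2]
ee_rot: [180.0, -0.0, 15.0]
force: [0.7, -0.1, -0.5]
gripper_width: 64.1
gripper_force: 0.0
```

>>> send_rows(deltas=[[[0.0528, -0.0628, 0], [0, 0, 0]], [[0.0528, -0.0628, 0], [0, 0, 0]], [[0.0528, -0.0628, 0], [0, 0, 0]], [[0.0528, -0.0628, 0], [0, 0, 0]], [[0.0528, -0.0628, 0], [0, 0, 0]], [[0.0528, -0.0628, 0], [0, 0, 0]], [[0.0528, -0.0628, 0], [0, 0, 0]], [[0.0528, -0.0628, 0], [0, 0, 0]], [[0.0528, -0.0628, 0], [0, 0, 0]]])

```text
time_s: 2.45
ee_pos: [461.9, 115.8, 228.1]
ee_rot: [180.0, -0.0, 15.1]
force: [-0.2, -0.8, -0.4]
gripper_width: 64.0
gripper_force: 0.0
```

>>> send_rows(deltas=[[[0, 0, 0], [0, 0, -0.28]], [[0, 0, 0], [0, 0, -0.28]], [[0, 0, 0], [0, 0, -0.28]], [[0, 0, 0], [0, 0, -0.28]], [[0, 0, 0], [0, 0, -0.28]], [[0, 0, 0], [0, 0, -0.28]], [[0, 0, 0], [0, 0, -0.28]], [[0, 0, 0], [0, 0, -0.28]], [[0, 0, 0], [0, 0, -0.28]], [[0, 0, 0], [0, 0, -0.28]]])

```text
time_s: 3.45
ee_pos: [461.4, 114.0, 228.0]
ee_rot: [180.0, 0.0, 95.6]
force: [-0.5, 0.9, -1.1]
gripper_width: 64.0
gripper_force: 0.0
```

>>> send_rows(deltas=[[[0, 0, 0], [0, 0, -0.28]], [[0, 0, 0], [0, 0, -0.28]], [[0, 0, 0], [0, 0, -0.28]], [[0, 0, 0], [0, 0, -0.28]], [[0, 0, 0], [0, 0, -0.28]], [[0, 0, 0], [0, 0, -0.28]], [[0, 0, 0], [0, 0, -0.28]], [[0, 0, 0], [0, 0, -0.28]], [[0, 0, 0], [0, 0, -0.28]], [[0, 0, 0], [0, 0, -0.28]]])

```text
time_s: 4.45
ee_pos: [461.4, 114.0, 228.0]
ee_rot: [-180.0, 0.0, 175.8]
force: [0.3, 0.3, -0.4]
gripper_width: 63.8
gripper_force: 0.0
```

>>> send_rows(deltas=[[[0, 0, 0], [0, 0, -0.28]], [[0, 0, 0], [0, 0, -0.28]], [[0, 0, 0], [0, 0, 0]], [[0, 0, 0], [0, 0, 0]]])

```text
time_s: 4.85
ee_pos: [461.4, 114.0, 228.0]
ee_rot: [-180.0, 0.0, -168.6]
force: [0.7, 0.1, -0.4]
gripper_width: 63.7
gripper_force: 0.0
```

```bash
cat >> h.py <<'E'
def fproj(X,c=None):
    c=c or calibration("wrist");K=np.array(c["mtx"]);p=np.array(c["R"])@np.array(X,float)+np.array(c["t"])
    th=np.arctan2(np.hypot(p[0],p[1]),p[2]);d=p[:2]/np.hypot(*p[:2])
    return np.array([K[0,2]+K[0,0]*th*d[0],K[1,2]+K[1,1]*th*d[1]])
C=np.array([551.5,21.5]);A=np.radians(11.55)
def W(ix,iy,z): return [C[0]+np.cos(A)*ix-np.sin(A)*iy,C[1]+np.sin(A)*ix+np.cos(A)*iy,z]
E
python3 - <<'E'
from h import *
im=grab_frame("wrist")[:,:,::-1].copy()
for X in [W(-70,109,88),W(0,109,48),W(0,0,94)]+[W(52*np.cos(t),52*np.sin(t),35) for t in np.radians(range(0,360,60))]:
    p=fproj(X);print(p.round(1));cv2.drawMarker(im,tuple(int(round(v)) for v in p),(255,0,255),cv2.MARKER_CROSS,8,1)
cv2.imwrite("pics/w0.png",im)
E
```

```text
[326.7 228.5]
[326.8 286.5]
[206.5 305.8]
[227.9 323.8]
[266.3 303.7]
[263.2 257.4]
[218.1 232.8]
[180.2 256.9]
[186.7 301.4]
```

View pics/w0.png

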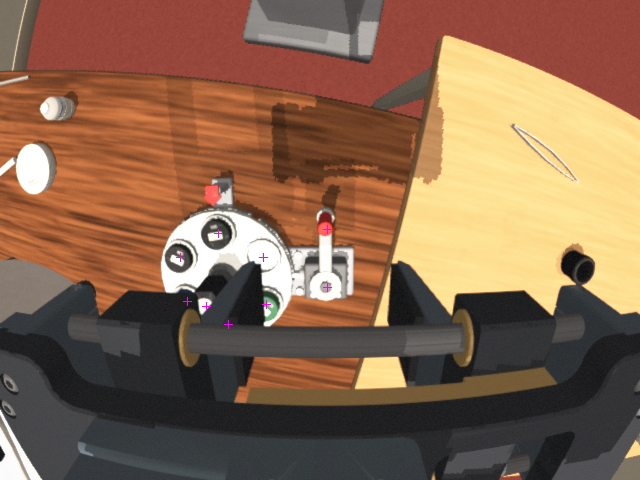

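>>> send_rows(deltas=[[[0, 0, 0.06], [0, 0, 0]], [[0, 0, 0.06], [0, 0, 0]], [[0, 0, 0.06], [0, 0, 0]], [[0, 0, 0.06], [0, 0, 0]], [[0, 0, 0.04], [0, 0, 0]], [[0, 0, 0.02], [0, 0, 0]], [[0, 0, 0.02], [0, 0, 0]], [[0, 0, 0], [0, 0, 0]]])

```text
time_s: 5.7
ee_pos: [461.2, 113.9, 67.4]
ee_rot: [-180.0, -0.1, -168.5]
force: [0.4, 1.4, 0.5]
gripper_width: 63.9
gripper_force: 0.0
```

>>> send_rows(deltas=[[[0, 0, 0], [0, 0, 0]], [[0, 0, 0], [0, 0, 0]], [[0, 0, 0], [0, 0, 0]], [[0, 0, 0], [0, 0, 0]], [[0, 0, 0], [0, 0, 0]], [[0, 0, 0], [0, 0, 0]], [[0, 0, 0], [0, 0, 0]], [[0, 0, 0], [0, 0, 0]]], grip=1, grip_force=15)

```text
time_s: 6.5
ee_pos: [461.4, 113.9, 68.0]
ee_rot: [-180.0, -0.0, -168.5]
force: [-0.5, -1.1, 1.4]
gripper_width: 12.2
gripper_force: 15.0
```

>>> send_rows(deltas=[[[-0.00058, 0.0127, 0], [0, 0, 0.1815]], [[-0.00058, 0.0127, 0], [0, 0, 0.1815]], [[-0.00058, 0.0127, 0], [0, 0, 0.1815]], [[-0.00058, 0.0127, 0], [0, 0, 0.1815]], [[-0.00058, 0.0127, 0], [0, 0, 0.1815]], [[-0.00058, 0.0127, 0], [0, 0, 0.1815]], [[-0.00058, 0.0127, 0], [0, 0, 0.1815]], [[-0.00058, 0.0127, 0], [0, 0, 0.1815]]])

```text
time_s: 7.3
ee_pos: [469.7, 163.0, 68.0]
ee_rot: [-180.0, 0.0, 149.7]
force: [1.4, -2.2, 0.2]
gripper_width: 12.5
gripper_force: 15.0
```

>>> send_rows(deltas=[[[-0.00058, 0.0127, 0], [0, 0, 0.1815]], [[-0.00058, 0.0127, 0], [0, 0, 0.1815]], [[-0.00058, 0.0127, 0], [0, 0, 0.1815]], [[-0.00058, 0.0127, 0], [0, 0, 0.1815]], [[-0.00058, 0.0127, 0], [0, 0, 0.1815]], [[-0.00058, 0.0127, 0], [0, 0, 0.1815]], [[-0.00058, 0.0127, 0], [0, 0, 0.1815]], [[0, 0, 0], [0, 0, 0]], [[0, 0, 0], [0, 0, 0]], [[0, 0, 0], [0, 0, 0]]])

```text
time_s: 8.3
ee_pos: [502.5, 192.2, 68.0]
ee_rot: [179.9, 0.0, 113.6]
force: [1.6, -1.0, -0.5]
gripper_width: 12.4
gripper_force: 15.0
```

>>> send_rows(deltas=[[[0, 0, 0], [0, 0, 0]], [[0, 0, 0], [0, 0, 0]], [[0, 0, 0], [0, 0, 0]], [[0, 0, 0], [0, 0, 0]], [[0, 0, -0.04], [0, 0, 0]], [[0, 0, -0.06], [0, 0, 0]], [[0, 0, -0.06], [0, 0, 0]], [[0, 0, 0], [0, 0, 0]]], grip=0.3)

```text
time_s: 9.1
ee_pos: [504.5, 193.1, 151.9]
ee_rot: [179.5, 0.0, 113.5]
force: [0.4, -0.4, 0.4]
gripper_width: 63.5
gripper_force: 0.0
```

>>> send_rows(deltas=[[[-0.0704, -0.0094, 0], [0, 0, 0]], [[-0.0704, -0.0094, 0], [0, 0, 0]], [[-0.0704, -0.0094, 0], [0, 0, 0]], [[-0.0704, -0.0094, 0], [0, 0, 0]], [[-0.0704, -0.0094, 0], [0, 0, 0]], [[0, 0, 0], [0, 0, 0]]])

```text
time_s: 9.7
ee_pos: [551.3, 18.0, 146.9]
ee_rot: [-179.9, 0.1, 113.3]
force: [-1.0, 0.2, 0.4]
gripper_width: 63.8
gripper_force: 0.0
```

>>> send_rows(deltas=[[[0, 0, 0], [0, 0, -0.28]], [[0, 0, 0], [0, 0, -0.28]], [[0, 0, 0], [0, 0, -0.28]], [[0, 0, 0], [0, 0, -0.28]], [[0, 0, 0], [0, 0, -0.28]], [[0, 0, 0], [0, 0, -0.28]], [[0, 0, 0], [0, 0, 0]], [[0, 0, 0], [0, 0, 0]]])

```text
time_s: 10.5
ee_pos: [550.4, 22.0, 147.4]
ee_rot: [-180.0, -0.1, 161.5]
force: [0.3, -0.3, 0.7]
gripper_width: 63.9
gripper_force: 0.0
```

```bash
python3 - <<'E'
from h import *
print(state()["ee_pos"],state()["ee_rot"],state()["qpos"],state()["torque"])
im=grab_frame("wrist")[:,:,::-1].copy()
t=grab_frame("top")[185:275,300:410,::-1]
h=W(-70*np.cos(1.37),109+70*np.sin(1.37),88)
for X in [W(0,0,94),h,W(-52,0,45)]:
    p=fproj(X);print(p.round(1));cv2.drawMarker(im,tuple(int(round(v)) for v in p),(255,0,255),cv2.MARKER_CROSS,8,1)
t=cv2.resize(t,(587,480))[:, :400]
cv2.imwrite("pics/w1.png",np.hstack([im[:,120:520],t]))
E
```

```text
[550.39065688  21.97332044 147.3985605 ] [-1.79987672e+02 -6.16112905e-02  1.61522370e+02] [ 1.08466254e+00  1.98474446e+01  9.97528258e+01  1.03589326e-02
  6.04619129e+01 -7.04428261e+01] [ 0.02043329 -0.14717432 -0.02205526]
[326.6 267.4]
[552.3 113.5]
[289.5 182.1]
```

View pics/w1.png

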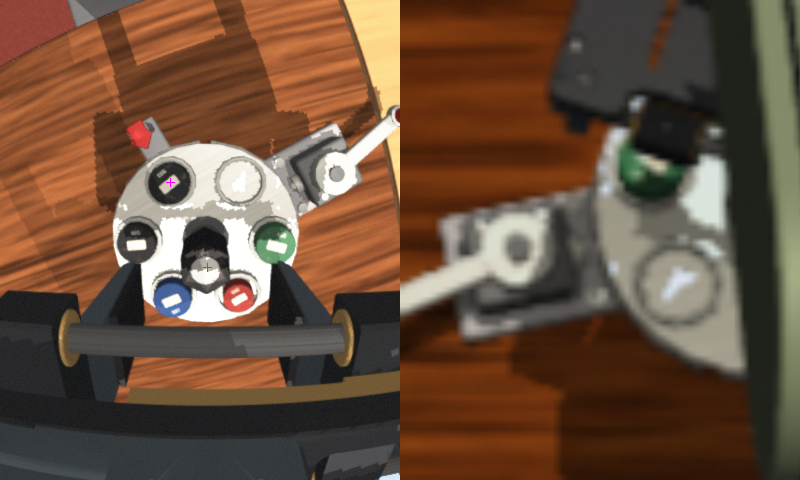

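>>> send_rows(deltas=[[[-0.0024, 0, 0.04], [0, 0, 0]], [[0, 0, 0.04], [0, 0, 0]], [[0, 0, 0.03], [0, 0, 0]], [[0, 0, 0.02], [0, 0, 0]], [[0, 0, 0.014], [0, 0, 0]], [[0, 0, 0], [0, 0, 0]], [[0, 0, 0], [0, 0, 0]]])

```text
time_s: 11.3
ee_pos: [552.4, 21.1, 76.4]
ee_rot: [180.0, 0.1, 161.6]
force: [0.5, 0.6, -0.2]
gripper_width: 63.9
gripper_force: 0.0
```

>>> send_rows(deltas=[[[0, 0, 0], [0, 0, 0]], [[0, 0, 0], [0, 0, 0]], [[0, 0, 0], [0, 0, 0]], [[0, 0, 0], [0, 0, 0]], [[0, 0, 0], [0, 0, 0]], [[0, 0, 0], [0, 0, 0]], [[0, 0, 0], [0, 0, 0]], [[0, 0, 0], [0, 0, 0]]], grip=1, grip_force=35)

```text
time_s: 12.1
ee_pos: [552.0, 20.9, 76.1]
ee_rot: [-180.0, 0.0, 161.7]
force: [-0.6, -1.4, 2.2]
gripper_width: 30.3
gripper_force: 35.0
```

```bash
python3 - <<'E'
from h import *
s=state();print(s["ee_pos"],s["ee_rot"],s["torque"],s["gripper_width"],s["force"])
grab_frame("wrist")
for k in range(6):
  print(k,fproj(W(52*np.cos(k*np.pi/3),52*np.sin(k*np.pi/3),45)).round(1))
print(cen("wrist","specimen_5"))
E
```

```text
[552.00214081  20.91655292  76.10851921] [-1.79982821e+02  1.05630906e-02  1.61666589e+02] [-0.09810197  0.01076985 -0.01959056] 30.26659689825955 [-0.59097435 -1.44780064  2.192642  ]
0 [370.5 347.9]
1 [420.4 278.6]
2 [377.9 198.1]
3 [276.9 198. ]
4 [234.  278.4]
5 [283.6 347.8]
[(0.78, [247.1, 167.5, 60.2, 57.9], np.float64(276.9), np.float64(197.8), 2662), (0.73, [207.7, 250.1, 56.5, 45.8], np.float64(236.1), np.float64(272.5), 2030), (0.71, [386.2, 245.4, 61.8, 48.1], np.float64(416.3), np.float64(272.9), 2091), (0.38, [470.1, 99.0, 162.5, 113.2], np.float64(536.5), np.float64(152.9), 5573)]
```

>>> send_rows(deltas=[[[0, 0, 0], [0, 0, 0.2]], [[0, 0, 0], [0, 0, 0.2]], [[0, 0, 0], [0, 0, 0.2]], [[0, 0, 0], [0, 0, 0.2]], [[0, 0, 0], [0, 0, 0.2]], [[0, 0, 0], [0, 0, 0.2]], [[0, 0, 0], [0, 0, 0.2]], [[0, 0, 0], [0, 0, 0.2]], [[0, 0, 0], [0, 0, 0.2]], [[0, 0, 0], [0, 0, 0.2]]], grip_force=60)

```text
time_s: 13.2
ee_pos: [552.5, 21.3, 76.1]
ee_rot: [179.9, -0.0, 104.1]
force: [-0.4, 0.4, 2.2]
gripper_width: 29.7
gripper_force: 60.0
```

>>> send_rows(deltas=[[[0, 0, 0], [0, 0, 0.2]], [[0, 0, 0], [0, 0, 0.2]], [[0, 0, 0], [0, 0, 0.2]], [[0, 0, 0], [0, 0, 0.2]], [[0, 0, 0], [0, 0, 0.2]], [[0, 0, 0], [0, 0, 0.2]], [[0, 0, 0], [0, 0, 0.2]], [[0, 0, 0], [0, 0, 0.2]], [[0, 0, 0], [0, 0, 0.2]], [[0, 0, 0], [0, 0, 0.2]]])

```text
time_s: 14.2
ee_pos: [553.1, 21.2, 76.1]
ee_rot: [179.9, -0.1, 46.8]
force: [2.5, -0.8, 0.5]
gripper_width: 29.5
gripper_force: 60.0
```

```bash
cat >> h.py <<'E'
def blue(name=None):
    """angle of the blue specimen about the turret axis, indexer frame, from the wrist camera"""
    from scipy.optimize import minimize
    s=state();c=calibration("wrist");im=grab_frame("wrist")
    if name: cv2.imwrite(f"pics/{name}.png",im[:,:,::-1])
    r,g,b=[im[:,:,i].astype(int) for i in range(3)]
    m=((b>r+25)&(b>g+15)).astype(np.uint8)
    n,l,st,ce=cv2.connectedComponentsWithStats(m);k=1+np.argmax(st[1:,4])
    bb=st[k];hull=cv2.convexHull(np.argwhere(l==k)[:,::-1].astype(np.int32));M=cv2.moments(hull)
    u=np.array([M["m10"]/M["m00"],M["m01"]/M["m00"]])
    f=lambda q:np.sum((fproj([q[0],q[1],44],c)-u)**2)
    q=minimize(f,W(-52,0,0)[:2],method="Nelder-Mead").x
    d=q-C;th=np.degrees(np.arctan2(d[1],d[0])-A)%360
    ix=np.array(W(-52,0,0)[:2])
    print("px",u.round(1),bb,"world",q.round(1),"rad",np.hypot(*d).round(1),"ang",th.round(1),"err",np.hypot(*(q-ix)).round(1),
      "| yaw",s["ee_rot"][2].round(2),"Mz",s["torque"][2].round(3),"w",s["gripper_width"].round(1),"q6",s["qpos"][5].round(1),"t",s["time_s"],s["ee_pos"].round(1) if hasattr(s["ee_pos"],"round") else s["ee_pos"])
E
python3 -c "
from h import *
blue()"
```

```text
Traceback (most recent call last):
  File "h.py", line 43, in blue
    "| yaw",s["ee_rot"][2].round(2),"Mz",s["torque"][2].round(3),"w",s["gripper_width"].round(1),"q6",s["qpos"][5].round(1),"t",s["time_s"],s["ee_pos"].round(1) if hasattr(s["ee_pos"],"round") else s["ee_pos"])
                                                                     ^^^^^^^^^^^^^^^^^^^^^^^^
AttributeError: 'float' object has no attribute 'round'
```

```bash
sed -i 's/s\["gripper_width"\].round(1)/round(s["gripper_width"],1)/' h.py
python3 -c "
from h import *
blue('b1')"
```

```text
px [301.1 364. ] [291 358  24  14 187] world [502.5 -10.1] rad 58.3 ang 201.3 err 21.3 | yaw 46.69 Mz -0.007 w 29.9 q6 44.3 t 14.25 [553.2  21.2  76.1]
```

View pics/b1.png

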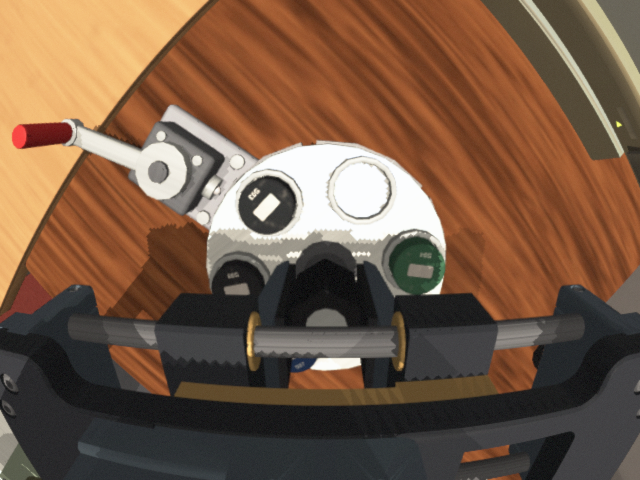

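```bash
cat >> h.py <<'E'
def turret():
    from scipy.optimize import minimize
    s=state();c=calibration("wrist");grab_frame("wrist")
    print("yaw",round(s["ee_rot"][2],2),"Mz",round(s["torque"][2],3),"w",round(s["gripper_width"],1),"q6",round(s["qpos"][5],1),"t",s["time_s"])
    for r in trace("wrist","specimen_5"):
        if r["p"]<.3: continue
        ys,xs=np.nonzero(r["pixels"]);u=np.array([xs.mean(),ys.mean()])
        q=minimize(lambda q:np.sum((fproj([q[0],q[1],45],c)-u)**2),C+1,method="Nelder-Mead").x
        d=q-C;th=np.degrees(np.arctan2(d[1],d[0])-A)%360
        print(" p",round(r["p"],2),u.round(),len(xs),"rad",np.hypot(*d).round(1),"ang",th.round(1),"off60",((th+30)%60-30).round(1))
E
python3 -c "
from h import *
turret()"
```

```text
yaw 47.08 Mz 0.014 w 29.6 q6 43.9 t 14.3
 p 0.96 [237. 277.] 1753 rad 47.9 ang 122.9 off60 2.9
 p 0.76 [417. 268.] 2375 rad 51.9 ang 313.2 off60 13.2
 p 0.75 [271. 202.] 2621 rad 51.7 ang 67.2 off60 7.2
 p 0.48 [300. 363.] 190 rad 57.0 ang 200.7 off60 20.7
```

>>> send_rows(deltas=[[[0, 0, 0], [0, 0, 0.06]], [[0, 0, 0], [0, 0, 0.06]], [[0, 0, 0], [0, 0, 0.06]], [[0, 0, 0], [0, 0, 0.06]], [[0, 0, 0], [0, 0, 0.06]], [[0, 0, 0], [0, 0, 0.06]], [[0, 0, 0], [0, 0, 0]]])

```text
time_s: 15.1
ee_pos: [553.2, 21.1, 76.1]
ee_rot: [179.9, -0.1, 36.8]
force: [3.6, -0.4, -0.4]
gripper_width: 29.8
gripper_force: 60.0
```

```bash
python3 -c "
from h import *
turret();turret()"
```

```text
yaw 36.84 Mz -0.053 w 29.8 q6 54.2 t 15.1
 p 0.94 [416. 262.] 2517 rad 52.1 ang 307.4 off60 7.4
 p 0.89 [264. 207.] 2576 rad 51.8 ang 61.4 off60 1.4
 p 0.73 [238. 280.] 1360 rad 47.4 ang 114.8 off60 -5.2
 p 0.61 [303. 364.] 322 rad 57.4 ang 192.5 off60 12.5
yaw 36.84 Mz 0.023 w 29.7 q6 54.2 t 15.2
 p 0.86 [416. 262.] 2550 rad 52.1 ang 307.3 off60 7.3
 p 0.82 [303. 364.] 310 rad 57.0 ang 192.6 off60 12.6
 p 0.73 [264. 207.] 2702 rad 51.9 ang 61.6 off60 1.6
 p 0.66 [326. 297.] 3974 rad 9.5 ang 212.6 off60 -27.4
```

>>> send_rows(deltas=[[[0, 0, 0], [0, 0, 0.03]], [[0, 0, 0], [0, 0, 0.03]], [[0, 0, 0], [0, 0, 0]], [[0, 0, 0], [0, 0, 0]]])

```text
time_s: 15.7
ee_pos: [553.2, 21.0, 76.1]
ee_rot: [179.9, -0.1, 35.1]
force: [5.6, -1.3, -0.5]
gripper_width: 29.8
gripper_force: 60.0
```

```bash
python3 -c "
from h import *
turret()
im=cv2.imread('/dev/null')
f=grab_frame('wrist')[:,:,::-1].copy()
for t in np.radians(range(0,360,60)):
  ring=np.array([fproj(W(52*np.cos(t)+19*np.cos(a),52*np.sin(t)+19*np.sin(a),35)) for a in np.linspace(0,6.28,60)])
  cv2.polylines(f,[np.round(ring*4).astype(np.int32)],True,(255,0,255),1,cv2.LINE_AA,2)
cv2.imwrite('pics/b2.png',cv2.resize(f[120:400,190:470],None,fx=2.1,fy=2.1))"
```

```text
yaw 35.1 Mz 0.014 w 29.8 q6 55.9 t 15.7
 p 0.91 [264. 207.] 2663 rad 51.8 ang 60.2 off60 0.2
 p 0.76 [304. 364.] 369 rad 57.3 ang 191.2 off60 11.2
 p 0.72 [273. 218.] 36056 rad 44.3 ang 60.0 off60 0.0
 p 0.69 [239. 280.] 1358 rad 47.2 ang 113.3 off60 -6.7
 p 0.64 [416. 262.] 2530 rad 52.1 ang 305.9 off60 5.9
```

View pics/b2.png

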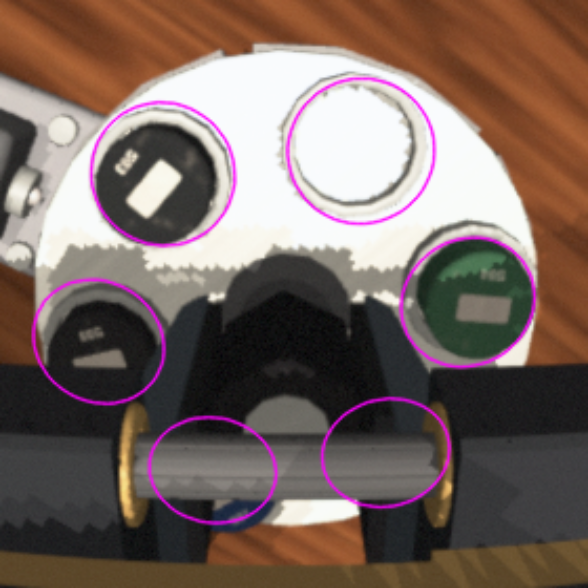

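>>> send_rows(deltas=[[[0, 0, 0], [0, 0, 0.04]], [[0, 0, 0], [0, 0, 0.04]], [[0, 0, 0], [0, 0, 0.02]], [[0, 0, 0], [0, 0, 0]], [[0, 0, 0], [0, 0, 0]]])

```text
time_s: 16.35
ee_pos: [553.2, 21.0, 76.1]
ee_rot: [179.9, -0.1, 32.3]
force: [6.0, -0.6, -0.7]
gripper_width: 29.7
gripper_force: 60.0
```

```bash
cat >> h.py <<'E'
def rings(cups=(0,60,300)):
    """turret angle off the click, by matching cup rims to edges (wrist)"""
    s=state();c=calibration("wrist");f=grab_frame("wrist")
    g=cv2.GaussianBlur(cv2.cvtColor(f,cv2.COLOR_RGB2GRAY),(0,0),1)
    e=cv2.Canny(g,25,70);D=np.minimum(cv2.distanceTransform(255-e,cv2.DIST_L2,5),4)
    aa=np.linspace(0,2*np.pi,48,endpoint=False);best=[]
    for off in np.arange(-10,10.1,.5):
        for dx in np.arange(-2,2.1,1):
            for dy in np.arange(-2,2.1,1):
                tot=0
                for k in cups:
                    t=np.radians(k+off)
                    for R in (19,15.8):
                        for a in aa:
                            p=fproj(np.array(W(52*np.cos(t)+R*np.cos(a),52*np.sin(t)+R*np.sin(a),35))+[dx,dy,0],c)
                            tot+=D[int(p[1]+.5),int(p[0]+.5)]
                best.append((tot/(96*len(cups)),off,dx,dy))
    best.sort();print("yaw",round(s["ee_rot"][2],2),np.round(best[:5],2).tolist())
E
python3 -c "
from h import *
turret();rings()
f=grab_frame('wrist')[:,:,::-1].copy()
for t in np.radians(range(0,360,60)):
  ring=np.array([fproj(W(52*np.cos(t)+19*np.cos(a),52*np.sin(t)+19*np.sin(a),35)) for a in np.linspace(0,6.28,60)])
  cv2.polylines(f,[np.round(ring*4).astype(np.int32)],True,(255,0,255),1,cv2.LINE_AA,2)
cv2.imwrite('pics/b3.png',cv2.resize(f[120:400,190:470],None,fx=2.1,fy=2.1))"
```

```text
yaw 32.25 Mz 0.016 w 29.7 q6 58.8 t 16.35
 p 0.89 [264. 207.] 2609 rad 51.9 ang 57.3 off60 -2.7
 p 0.83 [238. 281.] 1280 rad 47.6 ang 110.5 off60 -9.5
 p 0.76 [303. 365.] 318 rad 57.5 ang 188.2 off60 8.2
 p 0.6 [416. 261.] 2563 rad 52.0 ang 303.3 off60 3.3
yaw 32.25 [[0.96, 1.0, 1.0, -1.0], [1.04, 1.5, 1.0, -1.0], [1.05, 0.5, 1.0, -1.0], [1.07, 1.5, 1.0, -2.0], [1.11, 2.0, 1.0, -2.0]]
```

View pics/b3.png

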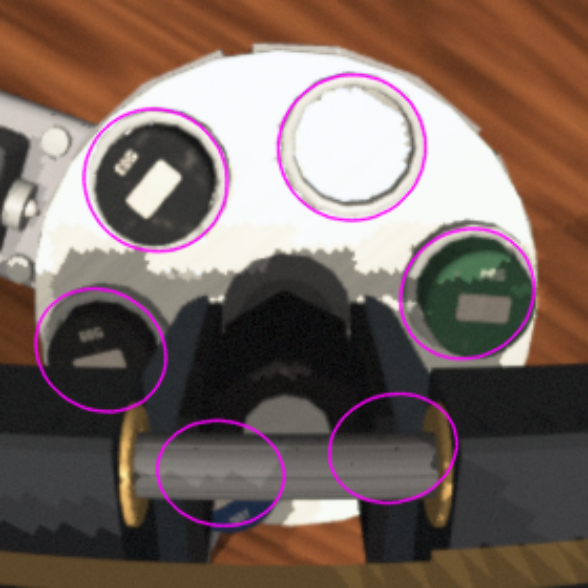

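>>> send_rows(deltas=[[[0, 0, 0], [0, 0, 0.035]], [[0, 0, 0], [0, 0, 0]], [[0, 0, 0], [0, 0, 0]], [[0, 0, 0], [0, 0, 0]]])

```text
time_s: 16.95
ee_pos: [553.2, 21.0, 76.1]
ee_rot: [179.9, -0.1, 31.2]
force: [5.0, -1.5, -1.4]
gripper_width: 29.7
gripper_force: 60.0
```

>>> send_rows(deltas=[[[0, 0, 0], [0, 0, 0]], [[0, 0, 0], [0, 0, 0]], [[0, 0, 0], [0, 0, 0]], [[0, 0, 0], [0, 0, 0]], [[0, 0, 0], [0, 0, 0]], [[0, 0, -0.04], [0, 0, 0]], [[0, 0, -0.06], [0, 0, 0]], [[0, 0, -0.05], [0, 0, 0]], [[0, 0, 0], [0, 0, 0]], [[0, 0, 0], [0, 0, 0]]], grip=0.3, grip_force=15)

```text
time_s: 17.95
ee_pos: [551.8, 21.1, 151.0]
ee_rot: [180.0, -0.0, 31.2]
force: [-0.4, 0.0, -0.5]
gripper_width: 63.6
gripper_force: 0.0
```

```bash
python3 -c "
from h import *
rings();s=state();print(s['ee_pos'],s['ee_rot'],s['qpos'])"
```

```text
yaw 31.18 [[1.38, -1.0, 1.0, -1.0], [1.39, 0.0, 1.0, -1.0], [1.4, -0.5, 1.0, 0.0], [1.4, 0.0, 1.0, 0.0], [1.41, -1.5, 1.0, 0.0]]
[551.22413879  21.07514    150.15705078] [-1.79955400e+02  8.30433048e-02  3.11725574e+01] [ 9.96844811e-01  1.97804916e+01  9.94077366e+01 -3.64614639e-03
  6.09059800e+01  5.98260953e+01]
```

>>> send_rows(deltas=[[[0.0189, -0.0687, 0], [0, 0, 0]], [[0.0189, -0.0687, 0], [0, 0, 0]], [[0.0189, -0.0687, 0], [0, 0, 0]], [[0.0189, -0.0687, 0], [0, 0, 0]], [[0.0189, -0.0687, 0], [0, 0, 0]]])

```text
time_s: 18.5
ee_pos: [502.0, 193.4, 149.3]
ee_rot: [-180.0, 0.2, 31.2]
force: [0.2, -0.0, 0.1]
gripper_width: 63.5
gripper_force: 0.0
```

>>> send_rows(deltas=[[[0, 0, 0], [0, 0, -0.2873]], [[0, 0, 0], [0, 0, -0.2873]], [[0, 0, 0], [0, 0, -0.2873]], [[0, 0, 0], [0, 0, -0.2873]], [[0, 0, 0], [0, 0, -0.2873]], [[0, 0, 0], [0, 0, -0.2873]], [[0, 0, 0], [0, 0, -0.2873]], [[0, 0, 0], [0, 0, -0.2873]], [[0, 0, 0], [0, 0, -0.2873]], [[0, 0, 0], [0, 0, -0.2873]]])

```text
time_s: 19.5
ee_pos: [502.5, 192.1, 149.2]
ee_rot: [-179.8, -0.0, 113.8]
force: [0.1, -0.3, 0.6]
gripper_width: 64.0
gripper_force: 0.0
```

```bash
python3 -c "
from h import *
s=state();print(s['ee_pos'],s['ee_rot'],s['qpos'])
f=grab_frame('wrist').astype(int);h=W(-70*np.cos(1.37),109+70*np.sin(1.37),88);print(h,fproj(h))
m=((f[:,:,0]>120)&(f[:,:,1]<60)&(f[:,:,2]<60)).astype(np.uint8)
n,l,st,ce=cv2.connectedComponentsWithStats(m)
for k in np.argsort(-st[1:,4])[:5]+1: print(st[k],ce[k].round(1))
save('wrist','w3')
"
```

```text
[502.49716972 192.12172991 149.1560919 ] [-1.79790336e+02 -1.01567093e-02  1.13820236e+02] [ 1.97016194e+01  1.87477368e+01  1.01180124e+02 -5.67421526e-03
  6.02819911e+01 -4.11581331e+00]
[np.float64(502.2629176822784), np.float64(192.7019472487996), 88] [327.02433526 260.09891433]
[317 252  20  15 195] [326.1 258.8]
[322 236   9   6  26] [326.5 237.9]
[126 291   1   1   1] [126. 291.]
[121 295   1   1   1] [121. 295.]
[ 35 310   1   1   1] [ 35. 310.]
```

View pics/w3.png

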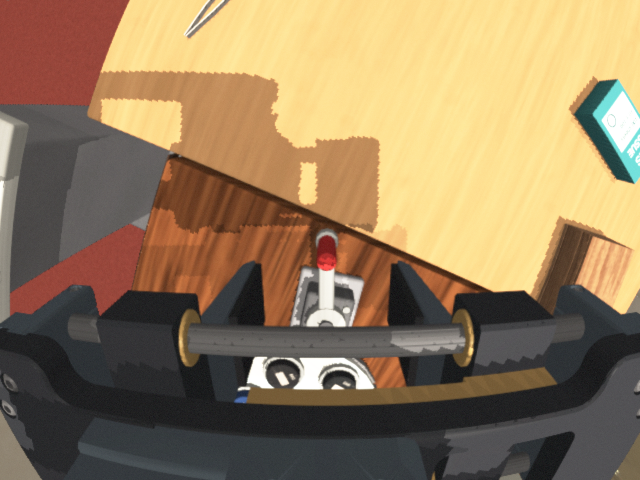

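>>> send_rows(deltas=[[[0, 0, 0.05], [0, 0, 0]], [[0, 0, 0.05], [0, 0, 0]], [[0, 0, 0.04], [0, 0, 0]], [[0, 0, 0.022], [0, 0, 0]], [[0, 0, 0], [0, 0, 0]]])

```text
time_s: 20.1
ee_pos: [502.2, 192.0, 68.0]
ee_rot: [-179.7, -0.0, 113.4]
force: [0.2, 0.2, 0.1]
gripper_width: 63.9
gripper_force: 0.0
```

>>> send_rows(deltas=[[[0, 0, 0], [0, 0, 0]], [[0, 0, 0], [0, 0, 0]], [[0, 0, 0], [0, 0, 0]], [[0, 0, 0], [0, 0, 0]], [[0, 0, 0], [0, 0, 0]], [[0, 0, 0], [0, 0, 0]], [[0, 0, 0], [0, 0, 0]], [[0, 0, 0], [0, 0, 0]]], grip=1)

```text
time_s: 20.9
ee_pos: [503.3, 192.4, 70.0]
ee_rot: [-180.0, -0.0, 113.5]
force: [-0.7, 0.4, 1.7]
gripper_width: 12.5
gripper_force: 15.0
```

>>> send_rows(deltas=[[[-0.00058, -0.0127, 0], [0, 0, -0.1815]], [[-0.00058, -0.0127, 0], [0, 0, -0.1815]], [[-0.00058, -0.0127, 0], [0, 0, -0.1815]], [[-0.00058, -0.0127, 0], [0, 0, -0.1815]], [[-0.00058, -0.0127, 0], [0, 0, -0.1815]], [[-0.00058, -0.0127, 0], [0, 0, -0.1815]], [[-0.00058, -0.0127, 0], [0, 0, -0.1815]], [[-0.00058, -0.0127, 0], [0, 0, -0.1815]], [[0, 0, 0], [0, 0, 0]]])

```text
time_s: 21.8
ee_pos: [466.9, 157.4, 70.0]
ee_rot: [-179.9, -0.1, 155.0]
force: [-3.3, 0.6, 2.2]
gripper_width: 12.7
gripper_force: 15.0
```

Lever at about 0.64 rad with little force, so the pin is entering. I'll close the rest gently.

>>> send_rows(deltas=[[[-0.00058, -0.0127, 0], [0, 0, -0.1815]], [[-0.00058, -0.0127, 0], [0, 0, -0.1815]], [[0, 0, 0], [0, 0, 0]]])

```text
time_s: 22.1
ee_pos: [462.5, 145.5, 70.0]
ee_rot: [-179.9, -0.1, 165.3]
force: [-4.6, 0.8, 4.5]
gripper_width: 12.4
gripper_force: 15.0
```

>>> send_rows(deltas=[[[-0.00058, -0.0127, 0], [0, 0, -0.1815]], [[-0.00058, -0.0127, 0], [0, 0, -0.1815]], [[-0.00058, -0.0127, 0], [0, 0, -0.1815]], [[-0.00058, -0.0127, 0], [0, 0, -0.1815]], [[-0.00058, -0.0127, 0], [0, 0, -0.1815]], [[0, 0, 0], [0, 0, 0]], [[0, -0.003, 0], [0, 0, 0]], [[0, 0, 0], [0, 0, 0]], [[0, 0, 0], [0, 0, 0]]])

```text
time_s: 23.0
ee_pos: [461.7, 113.1, 69.9]
ee_rot: [180.0, -0.2, -168.7]
force: [-5.0, 2.7, 6.0]
gripper_width: 12.8
gripper_force: 15.0
```

>>> send_rows(deltas=[[[0, 0, 0], [0, 0, 0]], [[0, 0, 0], [0, 0, 0]], [[0, 0, 0], [0, 0, 0]], [[0, 0, 0], [0, 0, 0]], [[0, 0, 0], [0, 0, 0]], [[0, 0, -0.06], [0, 0, 0]], [[0, 0, -0.08], [0, 0, 0]], [[0, 0, -0.09], [0, 0, 0]], [[0, 0, -0.09], [0, 0, 0]], [[0, 0, 0], [0, 0, 0]]], grip=0.3)

```text
time_s: 24.0
ee_pos: [466.7, 113.5, 236.1]
ee_rot: [180.0, 0.8, -168.5]
force: [1.1, 0.1, -0.1]
gripper_width: 63.7
gripper_force: 0.0
```

>>> send_rows(deltas=[[[0, 0, 0], [0, 0, 0]], [[0, 0, 0], [0, 0, 0]]])

```text
time_s: 24.2
ee_pos: [462.2, 112.6, 228.7]
ee_rot: [-180.0, -0.1, -168.5]
force: [1.4, -0.8, -0.3]
gripper_width: 63.6
gripper_force: 0.0
```

```bash
python3 -c "
from h import *
blue('w4')
f=grab_frame('wrist').astype(int)
m=((f[:,:,0]>120)&(f[:,:,1]<60)&(f[:,:,2]<60)).astype(np.uint8)
n,l,st,ce=cv2.connectedComponentsWithStats(m)
for k in np.argsort(-st[1:,4])[:4]+1: print(st[k],ce[k].round(1))
print(fproj(W(-70,109,88)),fproj(W(-52,0,45)))
"
```

```text
px [217.6 234. ] [203 219  30  31 600] world [499.5  11.3] rad 53.0 ang 179.6 err 1.1 | yaw -168.54 Mz -0.036 w 63.6 q6 -89.1 t 24.2 [462.2 112.6 228.7]
[320 221  15  10  30] [327.3 223.4]
[176 247   3   1   3] [177. 247.]
[189 256   1   3   3] [189. 257.]
[183 249   2   2   2] [183.5 249.5]
[328.5038965 228.4597393] [216.89277429 235.505742  ]
```

View pics/w4.png

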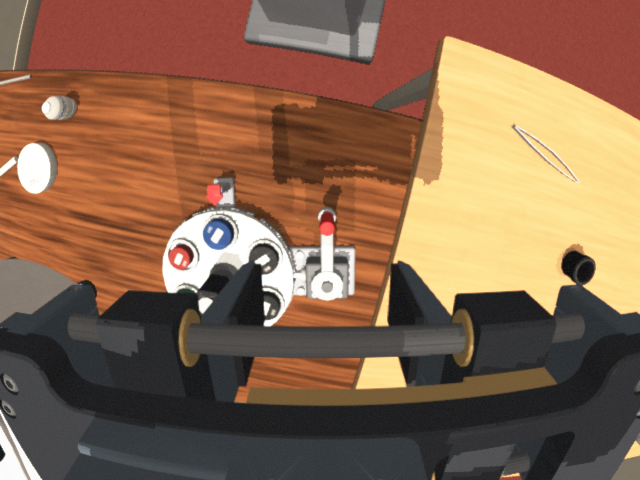

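The blue specimen is at the pointer (217,234), about 1 mm off the index point. The lever is closed, with its handle at (327,226), directly in line with the hinge at (326,288). The bystanders in view are unmoved.

```bash
python3 -c "
from workcell import *
print(job_done())"
```

```text
the job is handed in; nothing more can be done
None
```

I handed the job in at about 24 s of the 72 s allowed; no verdict came back. My last wrist picture put the blue specimen about 1 mm from the index point, with the lever closed, the gripper clear and no sign of a specimen out of its cup or a bystander moved.

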